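# Lock the shaker's levelling foot and pack the spanner away

### The arm

A 6-joint arm with a two-finger parallel gripper is mounted at the origin on the work surface. World frame = base frame: x ahead of the robot, y to its left, z up, the work surface at z = 0. Lengths are in m, angles in rad, forces in N, time in s.
With the tool pointing down it reaches from about 0.25 to 0.725 m from the base axis. Payload 4 kg.
Tool frame: the origin (TCP) lies on the centre line of the jaws, within the pads' length; the fingertips stand 14 mm ahead of it and the grasp point (between the pads) lies 5 mm behind it; z points along the fingers, x is the direction in which the jaws open and shut, and the axes are right-handed (so a half turn about z gives the same grasp; the last joint's range is limited). The gripper opens to 85 mm and grips with 20 to 120 N. Pads are 22 mm wide; open, the fingers measure 114 mm over their backs; the gripper's body (76 mm by 85 mm) begins 54 mm behind the grasp point. The pads swing forward as they close: fully open they stand 13 mm farther back than shut.
Start: joints at [-1.309, 0.241, 0.005, 1.335, 0, 1.571], TCP at [0.129, -0.483, 0.245] pointing down, gripper open.
Joint ranges: [-2.72, 2.72], [-1.05, 1.87], [-1.09, 1.28], [-1.99, 2.15], [-1.42, 1.44], [-3.14, 3.14]. Speed limits (rad/s): [2.79, 2.79, 3.14, 3.14, 3.14, 3.14].

### API

Orientations are given as a unit quaternion [x, y, z, w].
In Python, from workcell import bot gives the robot as it stands.
- The arm moves only by the tool play_rows, never from a script. Its argument "motion" is a list of rows, each an object with "fingers": the closure, from -1 (fully open) to 1 (shut), so that 0 is half open; "translation": the shift along the tool's x, y, z in cm, a list of three; "roll": the turn about the tool's z in degrees. A call has 1 to 20 rows; each row is the pose to reach, as a shift and turn from the pose commanded when the call began, along the tool's axes at that moment; what a row does not reach only later rows make up. A row lasts 1/12 s, in which the tool goes at most 41.7 mm and 7.16 degrees, less where a joint would pass 70% of its speed; a pose out of reach is approached as far as the arm can. A call with a gripper value outside its range is refused whole. The fingers move at their own pace and stop on an object; the grip force is fixed at half the most. Time passes only in rows, so rows that repeat a pose let the fingers close. It gives the time, the measured TCP pose, the force and the opening at its end, in the units of the state.
- bot.get_obs(): the state, without advancing time (a new reading comes with each control period).
- bot.camera(name): name is "scene" or "top" or "wrist"; returns a dict with "pixels" (384x512x3 uint8, red, green, blue), "intrinsics" (3x3 intrinsics, pixels), "world_to_cam" (4x4, takes a point from world to camera coordinates). Camera axes: x right, y down, z forward; pixel columns grow to the right and rows downward; lengths in m; the calibration is good to about 2 mm. The wrist camera is an equidistant fisheye: a pixel r from the principal point sees the ray r / f radians off the axis. A picture is of the moment at which its call begins. There is no depth.
- bot.job_done(): hands the job in, once; it reports no verdict.
The state is a dict: "clock": time; "joint_pos": joint angles; "joint_vel": joint speeds; "tau": joint torques, N m; "eef_pos": TCP position; "tool_rot": TCP orientation; "ft_force": force on the tool from outside, world axes, zero at the start; "ft_torque": the same for the moment, N m; "grip_width": finger opening in m.
Only numpy, scipy, OpenCV 4.12 (cv2) and the standard library are available. Lean on these libraries where they do the work, as an engineer would, in place of code of your own. Each camera call takes 0.05 s, during which the arm holds its last target. There are 200 camera calls.

### The job

The shaker is level: lock its near levelling foot. Slip the spanner onto the hex collar of that foot, under the lug, with its handle along the outer side of the far foot so that the far foot stops it, and screw the locknut on top of the lug down (clockwise) until it stops, without the foot's stud turning along with the nut. Then lay the spanner flat in the open carton and fold the carton's narrow flap down shut first and the wide flap down over it, leaving the weight, the bottle and the beaker where they stand.

Things in the scene. Friction and masses are not known exactly. Their poses are not given: they have to be found in the camera images.
- shaker: Fixed grey orbital shaker on the robot's right. Origin on the counter under the axis of its near foot (the one nearer the robot base); x from far foot to near foot along its side (towards the robot), y into the shaker, z up. Its housing has the side face at y = 65 mm (20 to 105 mm up, x -285 to 75 mm); the tray on top, to 130 mm (clamps 175 mm), begins at y = 110 mm.
- near_lug (a point): Middle of the near foot's lug top, on the stud's axis, 44 mm up. Its x axis shows how the stud's flats (stud_hex x) stand at the start, within 0.09 rad; 0.45 off, the setting is lost. Each foot, from the counter up: fixed rubber pad, radius 30, to 8 mm; hex collar, to 24 mm; thread, 20 across; lug, 42 wide with a round end of radius 21, 32 to 44 mm; locknut, to 60 mm; thread's end, to 68 mm.
- far_foot (a point): Point on the counter on the axis of the far foot, 210 mm from the near foot along the shaker's -x. This foot is built alike, is already locked and does not turn; its pad (radius 30 mm, 8 mm high) is what stops the spanner's handle.
- stud_hex (a point): Centre of the near stud's hex collar, 30 mm across flats, 8 to 24 mm up; turns with the stud. Its x axis lies along two flats: the fitted spanner's x axis points so, and its handle runs past the far foot on the outer side (away from the shaker), 0 to 35 mm off its pad. Unheld, the stud follows the nut; with the spanner on, only 0.1 to 0.3 rad until the handle meets that pad.
- locknut (a joint): Angle (rad) that the locknut must still be turned, clockwise from above, until it is hard down on the lug at 0, where it stops dead. Starts between 1.24 and 1.36. It is stiff on the stud's thread (0.35 N m, about 0.45 N m to turn it with the stud held).
- nut_centre (a point): Centre of the near foot's locknut: hex, 30 mm across flats (34.6 over the corners), 16 mm high, on the lug 44 mm above the counter (it sinks 0.4 mm per rad). Its y axis is square to two of the flats; turns with the nut.
- spanner: Loose single open-ended steel spanner lying flat, 10 mm thick, 0.32 kg. Origin at its underside mid-jaw, x out of the jaw away from the handle, z up. Jaw 31.6 mm wide, its bottom 18.5 mm behind the origin, its flared tips 17 mm before it; head 58 mm wide. Straight handle 20 mm wide, x = -40 to -240 mm; centre of mass near x = -95 mm.
- spanner_jaw (a point): Middle of the spanner's jaw, at half its thickness; on the axis of the hex collar when the spanner is fitted. The fitted spanner's head lies on the foot's rubber pad (8 mm high) and its handle's end drops to the counter.
- spanner_end (a point): Near the handle's end, 235 mm behind the jaw's middle, at half thickness.
- carton: Fixed open cardboard carton, 310 mm long (x) by 120 mm wide (y) by 50 mm high, walls and floor 4 mm. Origin under its centre, z up. Its two long flaps are hinged on the top edges of the long sides and stay at any angle.
- flap_narrow (a joint): Angle of the narrow flap (306 mm by 55 mm, 3.5 mm thick), hinged along the carton's y = +59 mm edge, 50 mm up. 0 = shut, lying level over the opening; 1.57 = upright; starts at 1.9 to 2.3, leaning outwards. Friction 0.03 N m.
- flap_narrow_edge (a point): Middle of the narrow flap's free edge.
- flap_wide (a joint): Angle of the wide flap (306 mm by 80 mm), hinged along the carton's y = -59 mm edge, 54 mm up. 0 = shut, over the narrow flap; starts at 1.9 to 2.3, leaning outwards. Friction 0.03 N m.
- flap_wide_edge (a point): Middle of the wide flap's free edge.
- weight: Bystander: loose steel calibration weight with a knob, 38 mm across, 58 mm high. Origin under its centre.
- bottle: Bystander: loose white plastic bottle, 66 mm across, 110 mm high. Origin under its centre.
- beaker: Bystander: loose glass beaker, 68 mm across, 85 mm high. Origin under its centre.

How it is judged:
On the way, in this order (a step that is already met when the one before it is completed fails the run):
1. the spanner is on the hex collar of the near foot (horizontal distance between spanner_jaw and stud_hex below 0.007 m and height (world z) of spanner_jaw below 0.026 m and angle between the x axis of spanner and the x axis of stud_hex, either way round below 0.25 rad), for 0.2 s.
2. the locknut is hard down on the lug while the spanner is still on the collar (value of joint locknut below 0.12 rad and horizontal distance between spanner_jaw and stud_hex below 0.009 m and height (world z) of spanner_jaw below 0.026 m), for 0.2 s.
3. the spanner lies in the carton, let go (z of each of spanner_jaw, spanner_end in the frame of carton below 0.025 m and x of spanner_jaw in the frame of carton between -0.155 and 0.155 m and y of spanner_jaw in the frame of carton between -0.06 and 0.06 m and y of spanner_end in the frame of carton between -0.06 and 0.06 m and contact force between the fingers and spanner below 0.5 N), for 0.2 s.
4. the narrow flap is folded down shut, the wide one still open (value of joint flap_narrow below 0.25 rad and value of joint flap_wide above 0.6 rad), for 0.2 s.
5. the wide flap is folded down over it (value of joint each of flap_wide, flap_narrow below 0.25 rad), for 0.2 s.
At the end, for the whole second after the job is handed in: The locknut is within 0.12 rad of hard down on the lug, the stud's flats within 0.45 rad (25 degrees) of near_lug's x axis, the spanner lies flat and at rest inside the carton (both ends less than 25 mm above the counter), and both flaps are shut to within 0.25 rad (14 degrees) (all of step 5 and value of joint locknut below 0.12 rad and angle between the x axis of stud_hex and the x axis of near_lug, either way round below 0.45 rad and z of each of spanner_jaw, spanner_end in the frame of carton below 0.025 m and x of spanner_jaw in the frame of carton between -0.155 and 0.155 m and y of spanner_jaw in the frame of carton between -0.06 and 0.06 m and y of spanner_end in the frame of carton between -0.06 and 0.06 m and linear speed of spanner below 0.02 m/s); the robot touches nothing.
It fails at once if the stud turned more than about 25 degrees: the height setting is lost (angle between the x axis of stud_hex and the x axis of near_lug, either way round above 0.45 rad).
It fails at once if the weight, the bottle or the beaker pushed more than 30 mm away (distance of any of weight, bottle, beaker from where it was at the start of the episode above 0.03 m).
It also fails if it takes over 72 s, if anything falls off the work surface, if the arm or the gripper's body presses on something with over 40 N, if the wrist force passes 120 N, or if a joint passes its speed limit or range.

## Working session

There is one attempt and no reset: what is moved stays moved. The work goes in short steps, Python scripts to look and compute and a tool call to move; the robot and the scene stay as the last step left them, time stands still between calls to the robot, and variables do not carry over. Pictures are saved under pics/ and viewed, about 8 in all and at most 12, crops included, and the job is handed in when it is done.

Besides the shell and the picture viewer there is one more tool, called by a JSON object that holds its "op" and its "data". play_rows: Moves the arm, as the interface text tells. Its arguments: {"type":"object","properties":{"motion":{"type":"array","items":{"type":"object","properties":{"fingers":{"type":"number"},"translation":{"type":"array","items":{"type":"number"}},"roll":{"type":"number"}}}}},"required":["motion"]}

```bash
mkdir -p pics; ls; python3 - <<'E'
from workcell import bot
import cv2,numpy as np,json
o=bot.get_obs();print({k:np.round(v,3).tolist() for k,v in o.items()})
for n in ["scene","top","wrist"]:
    c=bot.camera(n);np.savez(f"pics/{n}0.npz",**c);cv2.imwrite(f"pics/{n}0.png",c["pixels"][...,::-1])
    print(n,np.round(c["intrinsics"],1).tolist(),np.round(c["world_to_cam"],3).tolist())
a=cv2.imread("pics/top0.png");cv2.imwrite("pics/top0b.png",cv2.resize(a,(800,600),interpolation=cv2.INTER_CUBIC))
a=cv2.imread("pics/scene0.png");cv2.imwrite("pics/scene0b.png",cv2.resize(a,(800,600),interpolation=cv2.INTER_CUBIC))
E
```

```text
pics
{'clock': 0.0, 'joint_pos': [-1.309, 0.241, 0.004, 1.335, 0.0, 1.571], 'joint_vel': [0.001, -0.001, -0.001, -0.0, -0.002, 0.001], 'tau': [0.0, -37.231, 25.241, 0.017, -0.0, 0.0], 'eef_pos': [0.129, -0.482, 0.244], 'tool_rot': [0.793, -0.609, -0.001, -0.001], 'ft_force': [0.282, 0.739, -0.114], 'ft_torque': [0.039, 0.056, 0.036], 'grip_width': 0.086}
scene [[421.0, 0.0, 254.4], [0.0, 421.0, 190.5], [0.0, 0.0, 1.0]] [[-0.361, 0.932, 0.002, 0.146], [0.752, 0.292, -0.591, -0.47], [-0.552, -0.212, -0.807, 1.446], [0.0, 0.0, 0.0, 1.0]]
top [[490.9, 0.0, 258.0], [0.0, 490.9, 183.7], [0.0, 0.0, 1.0]] [[-0.002, -1.0, -0.01, 0.117], [-0.996, 0.003, -0.093, 0.612], [0.093, 0.01, -0.996, 1.071], [0.0, 0.0, 0.0, 1.0]]
wrist [[297.3, 0.0, 254.8], [0.0, 297.3, 192.8], [0.0, 0.0, 1.0]] [[0.259, -0.966, -0.001, -0.499], [-0.921, -0.247, 0.303, -0.039], [-0.293, -0.077, -0.953, 0.379], [0.0, 0.0, 0.0, 1.0]]
```

View pics/top0b.png

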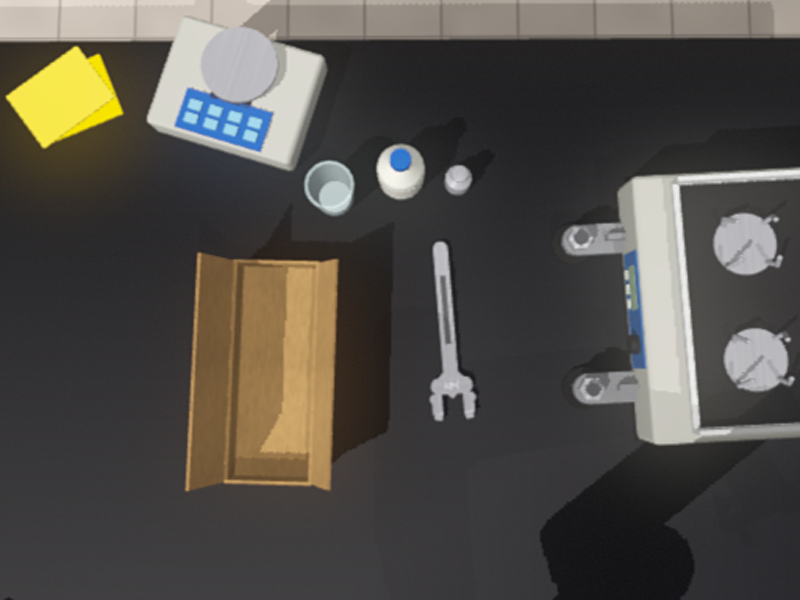

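View pics/scene0b.png

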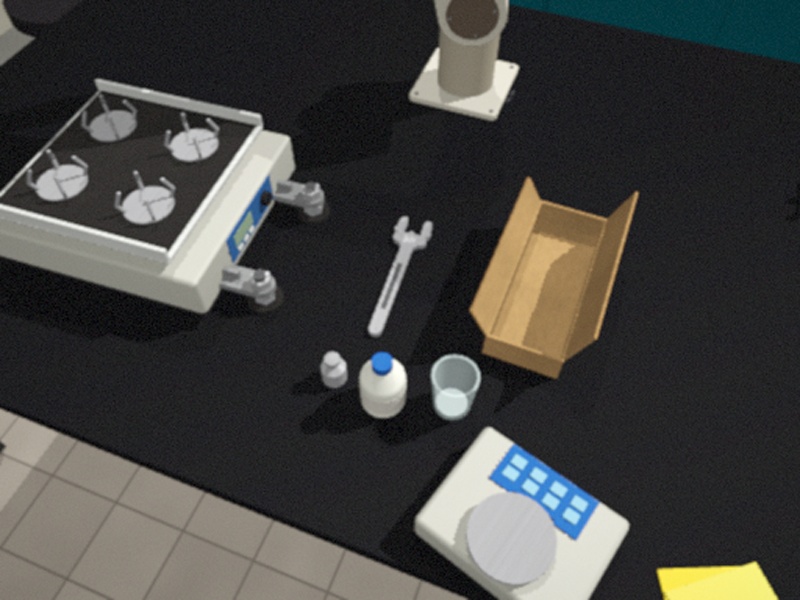

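```bash
cat > h.py <<'E'
import cv2,numpy as np
from workcell import bot
def cap(n,tag):
    c=bot.camera(n);np.savez(f"pics/{n}{tag}.npz",**c);c["name"]=n;return c
def load(n,tag):
    c=dict(np.load(f"pics/{n}{tag}.npz"));c["name"]=n;return c
def norm(c,uv):
    uv=np.asarray(uv,float).reshape(-1,1,2);K=c["intrinsics"]
    return (cv2.fisheye.undistortPoints(uv,K,np.zeros(4)) if c["name"]=="wrist" else cv2.undistortPoints(uv,K,None)).reshape(-1,2)
def plane(c,uv,z):
    n=norm(c,uv);T=c["world_to_cam"];R,t=T[:3,:3],T[:3,3];o=-R.T@t
    d=np.c_[n,np.ones(len(n))]@R
    return o+d*((z-o[2])/d[:,2])[:,None]
def proj(c,P):
    P=np.asarray(P,float).reshape(-1,3);T=c["world_to_cam"];q=P@T[:3,:3].T+T[:3,3]
    if c["name"]=="wrist":
        r=np.hypot(q[:,0],q[:,1])+1e-12;th=np.arctan2(r,q[:,2]);K=c["intrinsics"]
        return np.c_[K[0,0]*th*q[:,0]/r+K[0,2],K[1,1]*th*q[:,1]/r+K[1,2]]
    K=c["intrinsics"];p=q@K.T;return p[:,:2]/p[:,2:]
def save(img,name,box=None,s=1):
    if box: x0,y0,x1,y1=box;img=img[y0:y1,x0:x1]
    img=cv2.resize(img,None,fx=s,fy=s,interpolation=cv2.INTER_CUBIC);cv2.imwrite(f"pics/{name}.png",img[...,::-1])
def tool():
    from scipy.spatial.transform import Rotation as R
    o=bot.get_obs();return np.array(o["eef_pos"]),R.from_quat(o["tool_rot"]).as_matrix(),o
def shift(p,yaw=None):
    "row translation (cm) to TCP point p, and roll (deg) to bring tool x onto world yaw (mod 180)"
    q,M,o=tool();d=(np.asarray(p)-q)@M*100
    r=None
    if yaw is not None:
        y0=np.arctan2(M[1,0],M[0,0]);r=-np.degrees((yaw-y0+np.pi/2)%np.pi-np.pi/2)
    print("shift cm",d.round(2),"roll",r,"q6",round(o["joint_pos"][5],3));return d,r
E
python3 - <<'E'
from h import *
c=load("top","0");I=c["pixels"].astype(int)
s=.64
# spanner mask
m=(I.min(2)>70)&(I.max(2)-I.min(2)<40);m[:140]=0;m[280:]=0;m[:,:265]=0;m[:,315:]=0
ys,xs=np.nonzero(m);print("spanner px",len(xs),xs.min(),xs.max(),ys.min(),ys.max())
for y in range(ys.min(),ys.max()+1,6):
    x=xs[ys==y]; print(y,x.min(),x.max(),len(x), end=' | ')
P=plane(c,np.c_[xs,ys],.01)[:,:2]
cnt=cv2.minAreaRect(P.astype(np.float32)*1000);print("\nrect mm",cnt)
for n,uv,z in [("near nut",(593,389),.06),("far nut",(581,238),.06),("cart inner TL",(236,262),.05),("TR",(308,262),.05),("BR",(308,483),.05),("BL",(226,481),.05),("wideL top",(198,254),.1),("narrowR top",(338,261),.1),("weight",(458,180),.058),("bottle",(400,160),.11),("beaker",(336,195),.0)]:
    print(n,plane(c,np.array(uv)*s,z).round(3))
save(load("wrist","0")["pixels"],"w0",None,1.5)
E
```

```text
spanner px 1496 274 304 154 269
154 280 283 4 | 160 277 286 10 | 166 277 287 11 | 172 278 287 10 | 178 278 288 11 | 184 279 288 10 | 190 279 289 11 | 196 280 289 10 | 202 280 290 11 | 208 281 290 10 | 214 281 291 11 | 220 282 291 10 | 226 282 292 11 | 232 283 292 10 | 238 283 294 12 | 244 276 302 27 | 250 276 302 27 | 256 275 303 17 | 262 276 303 15 | 268 278 300 8 | 
rect mm ((551.7142944335938, 42.808982849121094), (67.35301208496094, 260.6416931152344), 87.953125)
near nut [[ 0.468 -0.145  0.06 ]]
far nut [[ 0.678 -0.134  0.06 ]]
cart inner TL [[0.647 0.352 0.05 ]]
TR [[0.647 0.25  0.05 ]]
BR [[0.34  0.247 0.05 ]]
BL [[0.343 0.36  0.05 ]]
wideL top [[0.652 0.392 0.1  ]]
narrowR top [[0.642 0.202 0.1  ]]
weight [[0.762 0.037 0.058]]
bottle [[0.777 0.118 0.11 ]]
beaker [[0.753 0.215 0.   ]]
```

View pics/w0.png

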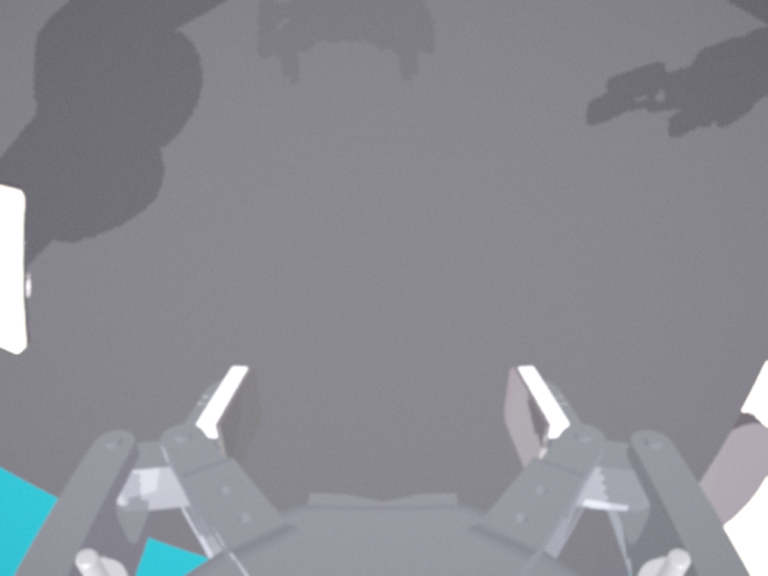

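```bash
python3 - <<'E'
from h import *
t=load("top","0");s=load("scene","0")
def tri(a,b):
    na,nb=norm(t,np.array([a])*.64),norm(s,np.array([b])*.64)
    X=cv2.triangulatePoints(t["world_to_cam"][:3],s["world_to_cam"][:3],na.T,nb.T);return (X[:3]/X[3]).ravel().round(3)
for n,a,b in [("L near",(187,490),(637,192)),("R near",(330,490),(530,178)),("L far",(198,254),(597,338)),("R far",(338,261),(471,311)),("near nut top",(593,389),(313,186)),("far",(581,238),(262,271))]: print(n,tri(a,b))
I=t["pixels"].astype(int);m=(I.min(2)>70)&(I.max(2)-I.min(2)<40)
c=[];
for y in range(162,236):
    x=np.nonzero(m[y,265:315])[0]+265;c.append((x.mean(),y))
P=plane(t,c,.01);k,b=np.polyfit(P[:,0],P[:,1],1)
y=np.nonzero(m[150:285,265:315])[0]+150
e=plane(t,[(281.5,y.min()-.5),(289,y.max()+.5)],.01)
print("handle line Y=%.4f X+%.4f"%(k,b),"ends",e.round(4))
ux=-np.array([1,k])/np.hypot(1,k); end=np.array([e[0,0],k*e[0,0]+b]); org=end+ux*.240; g=org-ux*.095
print("origin",org,"grasp",g,"tip",e[1,0],org+ux*.017)
M=tool();print("toolx",M[1][:,0]);shift([*g,.16],np.arctan2(ux[1],ux[0])+np.pi/2)
w=load("wrist","0")["world_to_cam"];print("cam in tool",((-w[:3,:3].T@w[:3,3])-M[0])@M[1], "axis",w[2,:3]@M[1])
E
```

```text
L near [0.344 0.392 0.128]
R near [0.337 0.216 0.092]
L far [0.648 0.386 0.127]
R far [0.642 0.206 0.091]
near nut top [ 0.467 -0.14   0.066]
far [ 0.675 -0.128  0.073]
handle line Y=0.0747 X+0.0119 ends [[0.6838 0.0616 0.01  ]
 [0.4211 0.0466 0.01  ]]
origin [0.44450634 0.04515221] grasp [0.53924228 0.05223041] tip 0.4211078811509132 [0.42755359 0.04388559]
toolx [ 0.25880124 -0.96592924 -0.00161813]
shift cm [-41.03 -53.44   8.53] roll 10.726051968207754 q6 1.571
cam in tool [-0.00036888 -0.07770089 -0.12773263] axis [5.38058731e-04 3.02557017e-01 9.53131136e-01]
```

{"op": "play_rows", "data": {"motion": [{"fingers": -1,"translation": [-4,-5,0],"roll": -7},{"fingers": -1,"translation": [-7,-9,0],"roll": -14},{"fingers": -1,"translation": [-10,-13,0],"roll": -21},{"fingers": -1,"translation": [-13,-17,0],"roll": -28},{"fingers": -1,"translation": [-16,-21,0],"roll": -35},{"fingers": -1,"translation": [-19,-25,0],"roll": -42},{"fingers": -1,"translation": [-22,-29,0],"roll": -49},{"fingers": -1,"translation": [-25,-33,1],"roll": -56},{"fingers": -1,"translation": [-28,-37,2],"roll": -63},{"fingers": -1,"translation": [-31,-41,3],"roll": -70},{"fingers": -1,"translation": [-34,-44,4],"roll": -77},{"fingers": -1,"translation": [-36,-47,5],"roll": -84},{"fingers": -1,"translation": [-38,-50,6],"roll": -91},{"fingers": -1,"translation": [-40,-52,7],"roll": -98},{"fingers": -1,"translation": [-41,-53.4,8],"roll": -105},{"fingers": -1,"translation": [-41,-53.4,8],"roll": -112},{"fingers": -1,"translation": [-41,-53.4,8],"roll": -119},{"fingers": -1,"translation": [-41,-53.4,8],"roll": -126},{"fingers": -1,"translation": [-41,-53.4,8],"roll": -133},{"fingers": -1,"translation": [-41,-53.4,8],"roll": -140}]}}

```text
clock: 1.82
eef_pos: [0.5388, 0.052, 0.1643]
tool_rot: [0.841, 0.54, -0.001, -0.0]
ft_force: [-0.1, 0.2, -0.3]
grip_width: 0.0857
```

{"op": "play_rows", "data": {"motion": [{"fingers": -1,"translation": [0,0,0],"roll": -7},{"fingers": -1,"translation": [0,0,0],"roll": -14},{"fingers": -1,"translation": [0,0,0],"roll": -21},{"fingers": -1,"translation": [0,0,0],"roll": -28},{"fingers": -1,"translation": [0,0,0],"roll": -29.3},{"fingers": -0.5,"translation": [0,0,0],"roll": -29.3},{"fingers": -0.3,"translation": [0,0,0],"roll": -29.3},{"fingers": -0.3,"translation": [0,0,0],"roll": -29.3}]}}

```text
clock: 2.48
eef_pos: [0.539, 0.0513, 0.1652]
tool_rot: [0.681, 0.733, -0.0, -0.0]
ft_force: [-0.3, -1.0, 0.2]
grip_width: 0.0557
```

```bash
python3 - <<'E'
from h import *
p,M,o=tool();print(p,M[:,0].round(3),o["joint_pos"],o["clock"],o["grip_width"])
c=cap("wrist","1");I=c["pixels"].copy()
org=np.array([.4445,.04515]);u=np.array([-.9972,-.0745])
for d in (0,.04,.095,.14):
    q=proj(c,[*(org-u*d),.01])[0];print(d,q);cv2.circle(I,tuple(int(v) for v in q),3,(255,0,0),1)
save(I,"w1",None,1.5)
E
```

```text
[0.53901295 0.05126627 0.1651853 ] [-0.073  0.997  0.   ] [ 9.48165101e-02  3.68772640e-01 -3.04039493e-02  1.17190807e+00
  1.80114261e-05  2.14921213e-02] 2.4833 0.055680802715492785
0 [255.56999865  83.10407851]
0.04 [255.61176317 125.04552955]
0.095 [255.64995201 180.91858097]
0.14 [255.66574974 222.89764808]
```

View pics/w1.png

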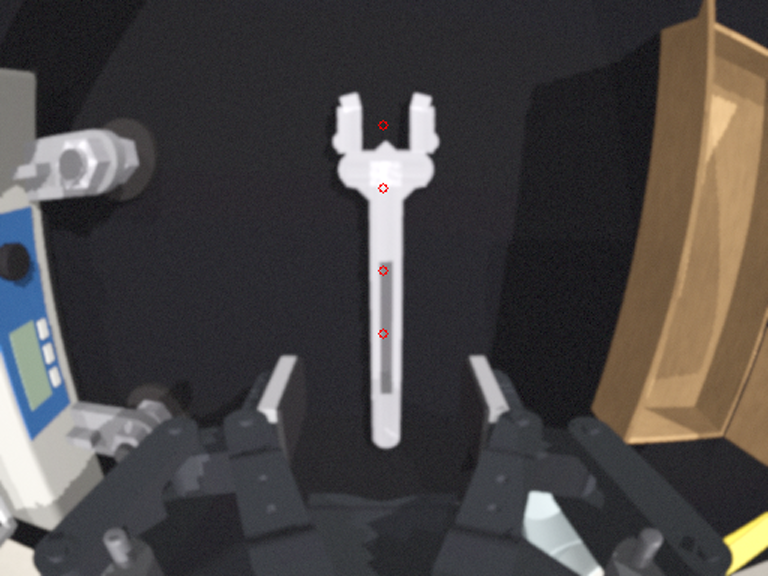

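```bash
python3 - <<'E'
from h import *
c=load("wrist","1");I=c["pixels"].astype(int);g=I.min(2)
P=[]
for y in list(range(136,168))+list(range(264,284)):
    r=g[y,240:275];x=np.nonzero(r>110)[0]+240
    if len(x): P.append((x.min()/2+x.max()/2,y))
P=[p for p in P];W=plane(c,P,.01);k,b=np.polyfit(W[:,0],W[:,1],1);print("line",k,b,np.abs(W[:,1]-k*W[:,0]-b).max(),"Y at .539",k*.539+b)
x=np.nonzero(g[:,257]>110)[0];x=x[x<310];print("col257",x.min(),x.max(), plane(c,[(257,x.max()+.5)],.01))
# tips
for col in (232,282): 
    y=np.nonzero(g[40:110,col]>110)[0]+40;print(col,y.min(),plane(c,[(col,y.min()-.5)],.01))
b0=plane(c,[(257,97)],.01);print("jaw bottom(by y97)",b0)
save(c["pixels"],"foot1",(0,60,130,150),6)
E
```

```text
line 0.07600453931571097 0.01260254942864155 1.5875600049661265e-05 Y at .539 0.05356899611980977
col257 94 298 [[0.68213239 0.06448493 0.01      ]]
232 62 [[0.42514496 0.02171173 0.01      ]]
282 63 [[0.42260537 0.06824684 0.01      ]]
jaw bottom(by y97) [[0.45761619 0.04745758 0.01      ]]
```

View pics/foot1.png

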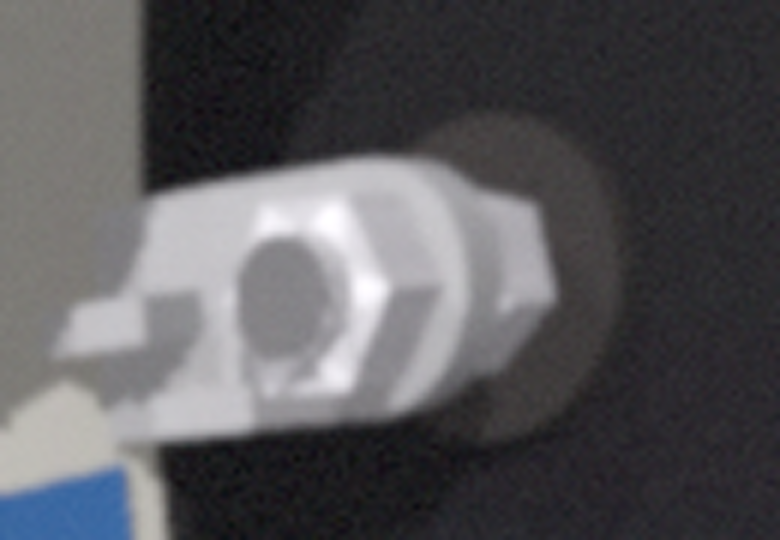

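```bash
python3 - <<'E'
from h import *
c=load("wrist","1")
def pl(a,z): return plane(c,np.array(a)/6+[-.42,60-.42],z)
A,B,C=pl([(540,205),(554,296),(495,375)],.008)[:,:2]
for p,q in((A,B),(B,C)): d=q-p;print("collar side",np.linalg.norm(d)*1e3,np.degrees(np.arctan2(d[1],d[0])))
print("A,B,C",A,B,C)
# centre from A,B ; radius 17.32
for p,q in((A,B),(B,C)):
    m=(p+q)/2;d=(q-p)/np.linalg.norm(q-p);n=np.array([d[1],-d[0]]);n*=np.sign(n[1])*-1;print("centre",m+n*.015)
N=pl([(262,205),(338,202),(388,290),(345,392),(258,395),(235,297)],.0605)[:,:2]
print("nut",N.round(4).tolist(),"mean",N.mean(0));ce,_=cv2.minEnclosingCircle(N.astype(np.float32));print(ce)
a=np.degrees(np.arctan2(*(N-N.mean(0)).T[::-1]));print("corner ang",a.round(1),"mod60",(a%60).round(1))
T=pl([(240,297),(330,297),(285,237),(283,360)],.068);print("thread",T.round(4).tolist())
b=pl([(388,290),(437,288)],.0445);print(b)
E
```

```text
collar side 16.581916328581745 11.383395192476797
collar side 19.0385540900376 -43.11354596083897
A,B,C [ 0.45644387 -0.12805878] [ 0.47269959 -0.12478595] [ 0.48659775 -0.13779778]
centre [ 0.46753233 -0.14112729]
centre [ 0.46939697 -0.14224188]
nut [[0.4544, -0.1503], [0.455, -0.1342], [0.4689, -0.1241], [0.4841, -0.1331], [0.4842, -0.1517], [0.4685, -0.1563]] mean [ 0.46918175 -0.14164262]
(0.4697331190109253, -0.14169546961784363)
corner ang [-149.6  152.5   91.    29.7  -33.9  -92.6] mod60 [30.4 32.5 31.  29.7 26.1 27.4]
thread [[0.4684, -0.1487, 0.068], [0.4692, -0.13, 0.068], [0.4598, -0.1391, 0.068], [0.4783, -0.1398, 0.068]]
[[ 0.46934225 -0.13581261  0.0445    ]
 [ 0.4693997  -0.12568346  0.0445    ]]
```

{"op": "play_rows", "data": {"motion": [{"fingers": -0.3,"translation": [0.22,0,4],"roll": 0},{"fingers": -0.3,"translation": [0.22,0,8],"roll": 0},{"fingers": -0.3,"translation": [0.22,0,11],"roll": 0},{"fingers": -0.3,"translation": [0.22,0,13],"roll": 0},{"fingers": -0.3,"translation": [0.22,0,14.9],"roll": 0},{"fingers": -0.3,"translation": [0.22,0,14.9],"roll": 0},{"fingers": 1,"translation": [0.22,0,14.9],"roll": 0},{"fingers": 1,"translation": [0.22,0,14.9],"roll": 0},{"fingers": 1,"translation": [0.22,0,14.9],"roll": 0},{"fingers": 1,"translation": [0.22,0,14.9],"roll": 0},{"fingers": 1,"translation": [0.22,0,14.9],"roll": 0},{"fingers": 1,"translation": [0.22,0,14.9],"roll": 0}]}}

```text
clock: 3.53
eef_pos: [0.5405, 0.0535, 0.0183]
tool_rot: [0.68, 0.733, 0.001, 0.001]
ft_force: [-0.6, -0.9, 6.6]
grip_width: 0.0175
```

{"op": "play_rows", "data": {"motion": [{"fingers": 1,"translation": [0,0,-1],"roll": 0},{"fingers": 1,"translation": [-1,0,-2],"roll": 0},{"fingers": 1,"translation": [-3,0,-2],"roll": -3},{"fingers": 1,"translation": [-5,0,-2],"roll": -6},{"fingers": 1,"translation": [-6,0,-2],"roll": -8},{"fingers": 1,"translation": [-6.5,0,-2],"roll": -9.5},{"fingers": 1,"translation": [-6.5,0,-2],"roll": -9.5},{"fingers": 1,"translation": [-6.5,0,-2],"roll": -9.5}]}}

```text
clock: 4.2
eef_pos: [0.5437, -0.0121, 0.0367]
tool_rot: [0.618, 0.786, 0.0, -0.0]
ft_force: [-0.8, 0.1, -3.9]
grip_width: 0.0174
```

```bash
python3 - <<'E'
from h import *
p,M,o=tool();print(p,M[:,0].round(4),M[:,2].round(4),o["joint_pos"][5],o["clock"],o["grip_width"])
c=cap("wrist","2")
q=proj(c,[[.469,-.1412,.008],[.469,-.1412,.06],[*(p-M[:,1]*.0975)[:2],p[2]-.008]]);print(q)
a=np.full((600,800,3),0,np.uint8)
x,y=q[0].astype(int);I=c["pixels"]
x0=max(0,x-55);y0=max(0,y-50);f=cv2.resize(I[y0:y0+100,x0:x0+100],None,fx=6,fy=6,interpolation=cv2.INTER_CUBIC)
print("crop origin",x0,y0);a[:f.shape[0],:f.shape[1]]=f
g=cv2.resize(I,None,fx=.39,fy=.39);a[:g.shape[0],600:800]=g[:,:200]
save(a,"w2")
E
```

```text
[ 0.54371323 -0.01205712  0.03667628] [-2.367e-01  9.716e-01  1.000e-04] [-0.e+00  1.e-04 -1.e+00] -0.26119668630536763 4.2 0.01740875470224465
[[ 71.13894543  70.17735883]
 [ 11.02076661  65.58874606]
 [254.32715236  57.34326587]]
crop origin 16 20
```

View pics/w2.png

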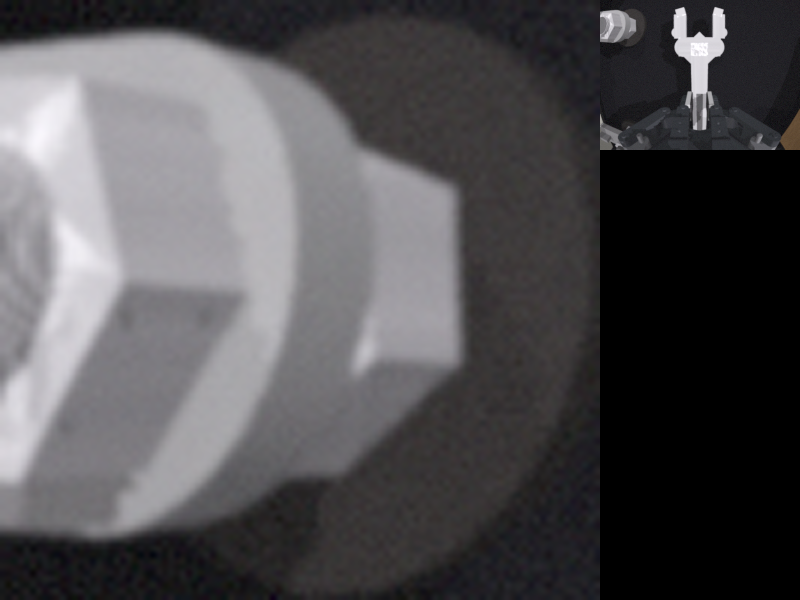

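```bash
python3 - <<'E'
from h import *
c=load("wrist","2")
def pl(a,z): return plane(c,np.array(a)/6+[16-.42,20-.42],z)
A,B,C=pl([(458,186),(463,360),(345,473)],.008)[:,:2]
for p,q in((A,B),(B,C)):
    d=q-p;L=np.linalg.norm(d);m=(p+q)/2;d/=L;n=np.array([d[1],-d[0]]);n*=-np.sign(n[1]);print("side",L*1e3,np.degrees(np.arctan2(d[1],d[0])),"centre",m+n*.015)
# pad edge
P=pl([(592,250),(580,370),(540,470),(480,545),(400,590),(560,130),(500,60),(420,20)],.008)[:,:2]
from scipy.optimize import least_squares
r=least_squares(lambda v:np.hypot(*(P-v).T)-.03,[.469,-.141]);print("pad centre",r.x,r.fun.round(4))
# nut bottom/top corner
print("nut corner top",pl([(118,275)],.0605),"bot",pl([(243,293)],.0445), "next top",pl([(78,85)],.0605),pl([(20,482)],.0605))
# spanner jaw in hand
I=c["pixels"].astype(int);g=I.min(2);z=.0367-.006
for y in range(12,80,6):
    x=np.nonzero(g[y,200:310]>110)[0]+200
    print(y,x.min(),x.max(),[int(v) for v in x[:-1][np.diff(x)>3]],[int(v) for v in x[1:][np.diff(x)>3]],end=" | ")
for x in (232,236,276,280,255):
    y=np.nonzero(g[:110,x]>110)[0];print("\ncol",x,y.min(),end="")
E
```

```text
side 17.35857230320184 15.265042085109696 centre [ 0.4685661  -0.14095593]
side 17.43882639615731 -43.8277546789976 centre [ 0.46889291 -0.14105954]
pad centre [ 0.46984106 -0.14089702] [ 0.      0.0001  0.0002  0.0002 -0.0005 -0.0001 -0.0003  0.0001]
nut corner top [[ 0.46824023 -0.12448472  0.0605    ]] bot [[ 0.46878986 -0.12465986  0.0445    ]] next top [[ 0.45453473 -0.13260865  0.0605    ]] [[ 0.48383192 -0.13204675  0.0605    ]]Traceback (most recent call last):
  File "<stdin>", line 17, in <module>
    return umr_minimum(a, axis, None, out, keepdims, initial, where)
ValueError: zero-size array to reduction operation minimum which has no identity
```

```bash
python3 - <<'E'
from h import *
c=load("wrist","2");p,M,o=tool()
g=c["pixels"].astype(int).min(2);zt=p[2]-.0183+.010  # top face of spanner
def loc(uv): 
    w=plane(c,uv,zt);return ((w-p)@M*1e3).round(1)
for y in range(20,100,5):
    x=np.nonzero(g[y,180:330]>110)[0]+180
    if len(x)==0: continue
    i=np.nonzero(np.diff(x)>3)[0];e=[x[0]-.5]+[v for k in i for v in(x[k]+.5,x[k+1]-.5)]+[x[-1]+.5]
    print(y,e,loc([(v,y) for v in e])[:,:2].tolist())
for x in (230,234,238,274,278,282,255):
    y=np.nonzero(g[:110,x]>110)[0];print("col",x,y.min(),loc([(x,y.min()-.5)])[0][:2])
E
```

```text
20 [np.float64(204.5), np.float64(216.5), np.float64(292.5), np.float64(304.5)] [[-23.0, -116.3], [-17.5, -116.0], [16.9, -116.0], [22.4, -116.3]]
25 [np.float64(191.5), np.float64(218.5), np.float64(290.5), np.float64(316.5)] [[-29.0, -114.3], [-16.6, -113.5], [15.9, -113.4], [27.9, -114.2]]
30 [np.float64(192.5), np.float64(219.5), np.float64(289.5), np.float64(315.5)] [[-28.5, -111.8], [-16.1, -111.0], [15.5, -111.0], [27.4, -111.7]]
35 [np.float64(193.5), np.float64(220.5), np.float64(288.5), np.float64(314.5)] [[-28.0, -109.3], [-15.6, -108.6], [15.0, -108.5], [26.9, -109.2]]
40 [np.float64(188.5), np.float64(221.5), np.float64(287.5), np.float64(320.5)] [[-30.4, -107.0], [-15.2, -106.1], [14.5, -106.1], [29.7, -106.9]]
45 [np.float64(188.5), np.float64(221.5), np.float64(287.5), np.float64(320.5)] [[-30.4, -104.6], [-15.2, -103.7], [14.5, -103.7], [29.7, -104.5]]
50 [np.float64(188.5), np.float64(222.5), np.float64(287.5), np.float64(320.5)] [[-30.3, -102.2], [-14.7, -101.3], [14.5, -101.3], [29.7, -102.1]]
55 [np.float64(188.5), np.float64(221.5), np.float64(287.5), np.float64
[... 755 characters left out ...]
, [14.5, -87.3], [32.6, -88.1]]
85 [np.float64(182.5), np.float64(222.5), np.float64(249.5), np.float64(259.5), np.float64(287.5), np.float64(326.5)] [[-33.3, -85.8], [-14.8, -85.0], [-2.6, -84.8], [1.9, -84.8], [14.5, -85.0], [32.6, -85.7]]
90 [np.float64(184.5), np.float64(222.5), np.float64(244.5), np.float64(264.5), np.float64(287.5), np.float64(324.5)] [[-32.4, -83.4], [-14.8, -82.7], [-4.8, -82.5], [4.2, -82.5], [14.6, -82.7], [31.7, -83.3]]
95 [np.float64(188.5), np.float64(320.5)] [[-30.5, -81.0], [29.8, -80.9]]
col 230 95 [-11.4 -80.6]
col 234 95 [ -9.6 -80.5]
col 238 95 [ -7.8 -80.5]
col 274 95 [  8.4 -80.5]
col 278 95 [ 10.3 -80.5]
col 282 95 [ 12.1 -80.6]
col 255 81 [ -0.1 -86.9]
```

{"op": "play_rows", "data": {"motion": [{"fingers": 1,"translation": [-1.5,2.4,0],"roll": 0},{"fingers": 1,"translation": [-4,4.8,0],"roll": -1},{"fingers": 1,"translation": [-6.5,4.7,0.3],"roll": -2},{"fingers": 1,"translation": [-8.5,4.5,0.6],"roll": -2},{"fingers": 1,"translation": [-10.2,4.4,0.77],"roll": -2},{"fingers": 1,"translation": [-10.2,4.4,0.77],"roll": -2},{"fingers": 1,"translation": [-10.2,4.4,0.77],"roll": -2}]}}

```text
clock: 4.83
eef_pos: [0.6106, -0.1002, 0.0282]
tool_rot: [0.604, 0.797, -0.0, -0.001]
ft_force: [0.4, -0.0, -4.4]
grip_width: 0.0175
```

```bash
cat > st.py <<'E'
from h import *
import sys
p,M,o=tool();u=M[:,1];print("tcp",p.round(4),"handle yaw",np.degrees(np.arctan2(u[1],u[0])).round(2),"clock",o["clock"],"q6",round(o["joint_pos"][5],3))
S=np.array([.469,-.141])
jaw=p[:2]-.0988*u[:2]-.0002*M[:2,0]
e=(S-jaw);print("jaw->stud in tool x,y mm",e@M[:2,0]*1e3,e@u[:2]*1e3)
E
python3 - <<'E'
import st
from h import *
c=cap("wrist","3");save(c["pixels"],"w3",(120,0,390,150),2.9)
print(proj(c,[[.469,-.141,.008]]))
E
```

```text
tcp [ 0.6106 -0.1002  0.0282] handle yaw 15.72 clock 4.8333 q6 -0.437
jaw->stud in tool x,y mm -0.7141560355585848 -48.58146788695595
[[252.56027142 -30.12190925]]
```

View pics/w3.png

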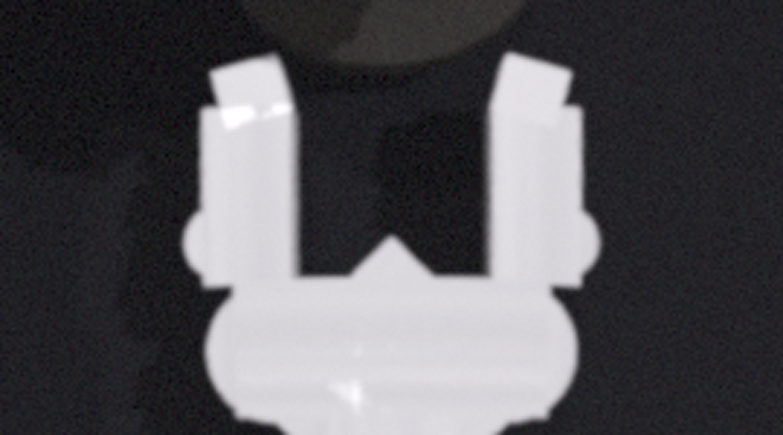

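{"op": "play_rows", "data": {"motion": [{"fingers": 1,"translation": [-0.09,-0.8,0],"roll": 0},{"fingers": 1,"translation": [-0.09,-1.6,0],"roll": 0},{"fingers": 1,"translation": [-0.09,-2.2,0],"roll": 0},{"fingers": 1,"translation": [-0.09,-2.8,0],"roll": 0},{"fingers": 1,"translation": [-0.09,-3.2,0],"roll": 0},{"fingers": 1,"translation": [-0.09,-3.6,0],"roll": 0},{"fingers": 1,"translation": [-0.09,-3.9,0],"roll": 0},{"fingers": 1,"translation": [-0.09,-4.2,0],"roll": 0},{"fingers": 1,"translation": [-0.09,-4.2,0],"roll": 0}]}}

```text
clock: 5.63
eef_pos: [0.57, -0.1124, 0.0286]
tool_rot: [0.603, 0.797, -0.0, -0.0]
ft_force: [-0.1, 0.0, -2.5]
grip_width: 0.0176
```

```bash
python3 st.py
```

```text
tcp [ 0.57   -0.1124  0.0286] handle yaw 15.78 clock 5.6333 q6 -0.47
jaw->stud in tool x,y mm 0.10039630456767372 -6.155407846663457
```

{"op": "play_rows", "data": {"motion": [{"fingers": 1,"translation": [0,-0.2,0],"roll": 0},{"fingers": 1,"translation": [0,-0.4,0],"roll": 0},{"fingers": 1,"translation": [0,-0.55,0],"roll": 0},{"fingers": 1,"translation": [0,-0.6,0],"roll": 0},{"fingers": 1,"translation": [0,-0.6,0],"roll": 0}]}}

```text
clock: 6.05
eef_pos: [0.5648, -0.1139, 0.0286]
tool_rot: [0.603, 0.798, -0.0, -0.0]
ft_force: [-0.4, 0.2, -3.5]
grip_width: 0.0177
```

```bash
python3 st.py
```

```text
tcp [ 0.5648 -0.1139  0.0286] handle yaw 15.8 clock 6.05 q6 -0.475
jaw->stud in tool x,y mm 0.15493664563288012 -0.7502060621326299
```

{"op": "play_rows", "data": {"motion": [{"fingers": 1,"translation": [0,-0.08,0.15],"roll": 0},{"fingers": 1,"translation": [0,-0.08,0.25],"roll": 0},{"fingers": 0.4,"translation": [0,-0.08,0.25],"roll": 0},{"fingers": 0.1,"translation": [0,-0.08,0.25],"roll": 0},{"fingers": 0,"translation": [0,-0.08,0.25],"roll": 0},{"fingers": 0,"translation": [0,-0.08,0.25],"roll": 0},{"fingers": 0,"translation": [0,0,-1.5],"roll": 0},{"fingers": 0,"translation": [0,0,-4],"roll": 0},{"fingers": -0.3,"translation": [0,0,-7],"roll": 6},{"fingers": -0.3,"translation": [0,0,-9],"roll": 12},{"fingers": -0.3,"translation": [0,0,-9],"roll": 18},{"fingers": -0.3,"translation": [0,0,-9],"roll": 25},{"fingers": -0.3,"translation": [0,0,-9],"roll": 32},{"fingers": -0.3,"translation": [0,0,-9],"roll": 39},{"fingers": -0.3,"translation": [0,0,-9],"roll": 44.8},{"fingers": -0.3,"translation": [0,0,-9],"roll": 44.8}]}}

```text
clock: 7.38
eef_pos: [0.5651, -0.1139, 0.119]
tool_rot: [0.862, 0.507, 0.0, 0.0]
ft_force: [-0.1, 0.1, 0.5]
grip_width: 0.0557
```

```bash
python3 - <<'E'
from h import *
p,M,o=tool();print(p,o["clock"],o["joint_pos"][5],o["grip_width"])
shift([.469,-.141,.12],np.radians(61))
c=cap("wrist","4");q=proj(c,[[.469,-.141,.06],[.5,-.13,.01]]);print(q);x,y=q[0].astype(int);x0,y0=max(0,x-110),max(0,y-80);print("crop origin",x0,y0)
save(c["pixels"],"w4",(x0,y0,x0+220,y0+165),3.6)
E
```

```text
[ 0.56513149 -0.11387     0.11900668] 7.3833 0.30888615435584077 0.055737901726041324
shift cm [-7.04 -7.08 -0.11] roll -0.0904219721099541 q6 0.309
[[145.95387541 115.40335836]
 [197.78047528 137.34975907]]
crop origin 35 35
```

View pics/w4.png

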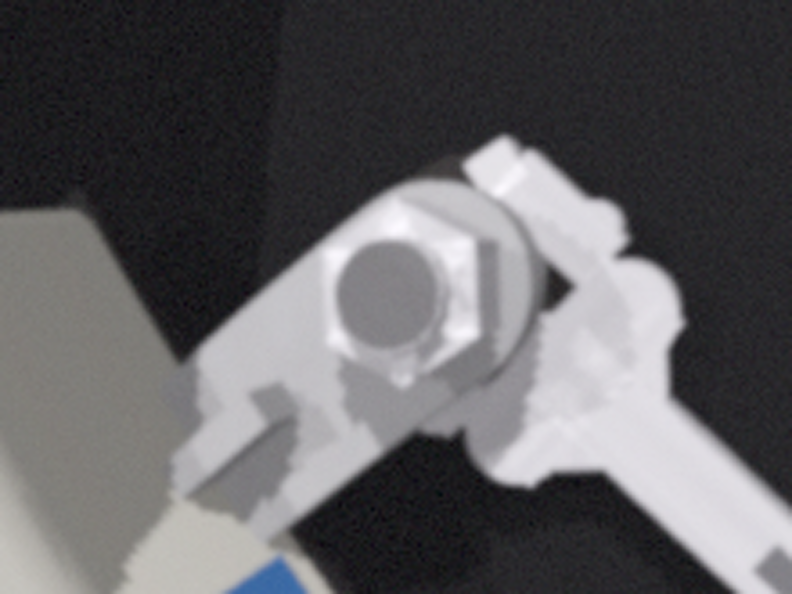

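```bash
python3 - <<'E'
from h import *
c=load("wrist","4")
N=plane(c,np.array([(325,250),(401,199),(480,243),(480,335),(405,383),(328,345)])/3.6+35-.36,.0605)[:,:2]
a=np.degrees(np.arctan2(*(N-N.mean(0)).T[::-1]));print(N.mean(0),a,"flat normal yaw mod60",((a+30)%60))
jaw_tip=plane(c,np.array([(510,140)])/3.6+35,.018);print(jaw_tip)
shift([*N.mean(0),.12],np.radians(61));shift([.4695,-.141,.06],np.radians(61))
E
```

```text
[ 0.46939977 -0.14089074] [-149.82106521  148.87735423   88.42565644   30.96258695  -30.07354327
  -89.44552214] flat normal yaw mod60 [ 0.17893479 58.87735423 58.42565644  0.96258695 59.92645673  0.55447786]
[[ 0.44808421 -0.11722111  0.018     ]]
shift cm [-6.99 -7.07 -0.11] roll 0.12162523467143163 q6 0.305
shift cm [-6.99 -7.06  5.89] roll 0.12162523467143163 q6 0.305
```

{"op": "play_rows", "data": {"motion": [{"fingers": -0.3,"translation": [-2.5,-2.5,0],"roll": 1},{"fingers": -0.3,"translation": [-5,-5,0],"roll": 1},{"fingers": -0.3,"translation": [-6.99,-7.06,0],"roll": 1},{"fingers": -0.3,"translation": [-6.99,-7.06,0.5],"roll": 1},{"fingers": -0.3,"translation": [-6.99,-7.06,2.5],"roll": 1},{"fingers": -0.3,"translation": [-6.99,-7.06,4.5],"roll": 1},{"fingers": -0.3,"translation": [-6.99,-7.06,5.5],"roll": 1},{"fingers": -0.3,"translation": [-6.99,-7.06,5.9],"roll": 1},{"fingers": -0.3,"translation": [-6.99,-7.06,5.9],"roll": 1},{"fingers": 1,"translation": [-6.99,-7.06,5.9],"roll": 1},{"fingers": 1,"translation": [-6.99,-7.06,5.9],"roll": 1},{"fingers": 1,"translation": [-6.99,-7.06,5.9],"roll": 1},{"fingers": 1,"translation": [-6.99,-7.06,5.9],"roll": 1},{"fingers": 1,"translation": [-6.99,-7.06,5.9],"roll": 1}]}}

```text
clock: 8.6
eef_pos: [0.4696, -0.1421, 0.0608]
tool_rot: [0.866, 0.5, -0.0, 0.002]
ft_force: [-3.5, -4.4, 5.5]
grip_width: 0.028
```

```bash
python3 - <<'E'
from h import *
p,M,o=tool();print(p,o["ft_force"],o["ft_torque"],o["grip_width"],np.degrees(np.arctan2(M[1,0],M[0,0])))
E
```

```text
[ 0.4696059  -0.14205743  0.06082196] [-3.49883358 -4.41488567  5.52105711] [-0.83852334  0.66078599  0.09629612] 0.02798844483462921 59.974112980268174
```

{"op": "play_rows", "data": {"motion": [{"fingers": 1,"translation": [0,0,0],"roll": 3},{"fingers": 1,"translation": [0,0,0],"roll": 7},{"fingers": 1,"translation": [0,0,0],"roll": 11},{"fingers": 1,"translation": [0,0,0],"roll": 15},{"fingers": 1,"translation": [0,0,0],"roll": 19},{"fingers": 1,"translation": [0,0,0],"roll": 23},{"fingers": 1,"translation": [0,0,0],"roll": 27},{"fingers": 1,"translation": [0,0,0],"roll": 31},{"fingers": 1,"translation": [0,0,0],"roll": 35},{"fingers": 1,"translation": [0,0,0],"roll": 39},{"fingers": 1,"translation": [0,0,0],"roll": 43},{"fingers": 1,"translation": [0,0,0],"roll": 47},{"fingers": 1,"translation": [0,0,0],"roll": 50},{"fingers": 1,"translation": [0,0,0],"roll": 50}]}}

```text
clock: 9.77
eef_pos: [0.4691, -0.1425, 0.0606]
tool_rot: [0.996, 0.086, -0.0, 0.002]
ft_force: [-3.5, -5.3, 3.2]
grip_width: 0.0285
```

```bash
cat > f.py <<'E'
from h import *
p,M,o=tool();print(p.round(4),np.round(o["ft_force"],1),np.round(o["ft_torque"],2),o["grip_width"],"yaw",np.degrees(np.arctan2(M[1,0],M[0,0])),"tau6",o["tau"][5],"clock",o["clock"])
E
python3 f.py
```

```text
[ 0.4691 -0.1425  0.0606] [-3.5 -5.3  3.2] [-1.2   0.79  0.27] 0.028458660233943948 yaw 9.8926088718619 tau6 0.6041229330003262 clock 9.7667
```

{"op": "play_rows", "data": {"motion": [{"fingers": 1,"translation": [0,0,0],"roll": 4},{"fingers": 1,"translation": [0,0,0],"roll": 8},{"fingers": 1,"translation": [0,0,0],"roll": 12},{"fingers": 1,"translation": [0,0,0],"roll": 16},{"fingers": 1,"translation": [0,0,0],"roll": 19},{"fingers": 1,"translation": [0,0,0],"roll": 19}]}}

```text
clock: 10.27
eef_pos: [0.4688, -0.1425, 0.0604]
tool_rot: [0.997, -0.079, -0.0, 0.002]
ft_force: [-4.9, -6.2, 3.8]
grip_width: 0.0282
```

```bash
python3 f.py; python3 - <<'E'
from h import *
c=cap("wrist","5");P=proj(c,[[.469,-.141,.02]]);print(P)
# spanner handle direction: bright line fit at z=.012
S=np.array([.469,-.141])
for d in (.06,.1,.14): print(proj(c,[[S[0]+d*.96,S[1]+d*.27,.012]]))
save(c["pixels"],"w5",None,1.5)
E
```

```text
[ 0.4688 -0.1425  0.0604] [-4.9 -6.2  3.8] [-1.19  0.94  0.26] 0.0282482514321298 yaw -9.113188803509736 tau6 0.6029243767261505 clock 10.2667
[[254.58701608 227.62088289]]
[[340.20339438 185.26725245]]
[[393.84068816 160.93509166]]
[[440.66484883 138.99158467]]
```

View pics/w5.png

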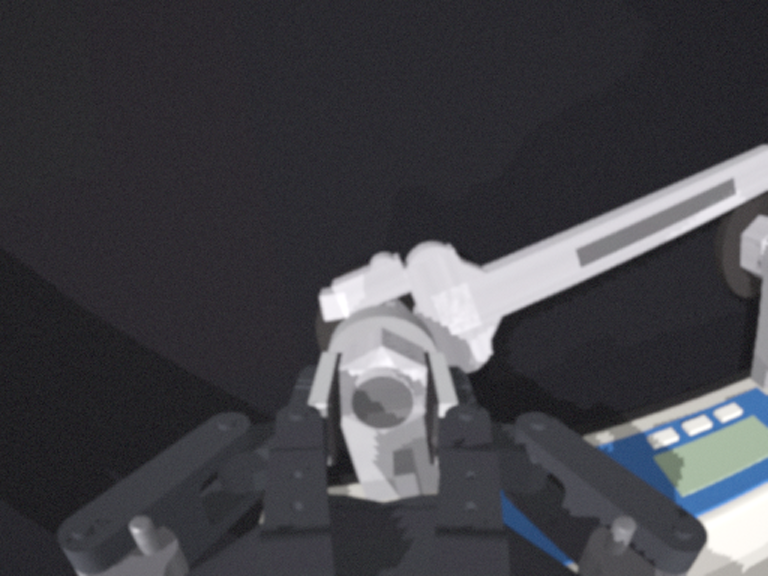

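{"op": "play_rows", "data": {"motion": [{"fingers": 1,"translation": [0,0,0],"roll": 2.5},{"fingers": 1,"translation": [0,0,0],"roll": 5},{"fingers": 1,"translation": [0,0,0],"roll": 7.5},{"fingers": 1,"translation": [0,0,0],"roll": 10},{"fingers": 1,"translation": [0,0,0],"roll": 10}]}}

```text
clock: 10.73
eef_pos: [0.4689, -0.1417, 0.0604]
tool_rot: [0.986, -0.164, -0.0, 0.001]
ft_force: [-4.4, -4.9, 5.5]
grip_width: 0.0282
```

```bash
python3 f.py
```

```text
[ 0.4689 -0.1417  0.0604] [-4.4 -4.9  5.5] [-0.86  0.93  1.27] 0.02822819423615409 yaw -18.89256141575744 tau6 1.472463570535183 clock 10.7333
```

{"op": "play_rows", "data": {"motion": [{"fingers": 1,"translation": [0,0,0],"roll": 2},{"fingers": 1,"translation": [0,0,0],"roll": 4},{"fingers": 1,"translation": [0,0,0],"roll": 4}]}}

```text
clock: 10.98
eef_pos: [0.4688, -0.1417, 0.0604]
tool_rot: [0.98, -0.197, -0.0, 0.002]
ft_force: [-5.1, -4.6, 5.2]
grip_width: 0.0284
```

```bash
python3 f.py
```

```text
[ 0.4688 -0.1417  0.0604] [-5.1 -4.6  5.2] [-1.04  1.    2.35] 0.028405683326208058 yaw -22.693116225590284 tau6 2.6311171799898148 clock 10.9833
```

{"op": "play_rows", "data": {"motion": [{"fingers": 1,"translation": [0,0,0],"roll": -3},{"fingers": 1,"translation": [0,0,0],"roll": -6},{"fingers": 1,"translation": [0,0,0],"roll": -6},{"fingers": 0.2,"translation": [0,0,0],"roll": -6},{"fingers": -0.2,"translation": [0,0,0],"roll": -6},{"fingers": -0.3,"translation": [0,0,0],"roll": -6},{"fingers": -0.3,"translation": [0,0,0],"roll": -6},{"fingers": -0.3,"translation": [0,0,-2],"roll": -6},{"fingers": -0.3,"translation": [0,0,-5],"roll": -6},{"fingers": -0.3,"translation": [0,0,-8],"roll": -6},{"fingers": -0.3,"translation": [0,0,-9],"roll": -10}]}}

```text
clock: 11.9
eef_pos: [0.4717, -0.1411, 0.1537]
tool_rot: [0.994, -0.113, 0.003, 0.0]
ft_force: [0.4, 0.2, -0.8]
grip_width: 0.0554
```

```bash
python3 f.py;python3 -c "
from h import *
shift([.568,-.118,.14],np.radians(100))"
```

```text
[ 0.4717 -0.1411  0.1537] [ 0.4  0.2 -0.8] [-0.06 -0.03  0.03] 0.05537376852527145 yaw -12.925208724674906 tau6 1.1310026049613953 clock 11.9
shift cm [ 8.86 -4.41  1.43] roll 67.07479127532508 q6 1.505
```

{"op": "play_rows", "data": {"motion": [{"fingers": -0.3,"translation": [2,-1,0],"roll": -7},{"fingers": -0.3,"translation": [4,-2,0],"roll": -14},{"fingers": -0.3,"translation": [6,-3,0],"roll": -21},{"fingers": -0.3,"translation": [8.9,-4.4,0],"roll": -28},{"fingers": -0.3,"translation": [8.9,-4.4,0],"roll": -35},{"fingers": -0.3,"translation": [8.9,-4.4,0],"roll": -42},{"fingers": -0.3,"translation": [8.9,-4.4,0],"roll": -49},{"fingers": -0.3,"translation": [8.9,-4.4,0],"roll": -56},{"fingers": -0.3,"translation": [8.9,-4.4,0],"roll": -63},{"fingers": -0.3,"translation": [8.9,-4.4,0],"roll": -70},{"fingers": -0.3,"translation": [8.9,-4.4,0],"roll": -77},{"fingers": -0.3,"translation": [8.9,-4.4,0],"roll": -84},{"fingers": -0.3,"translation": [8.9,-4.4,0],"roll": -91},{"fingers": -0.3,"translation": [8.9,-4.4,0],"roll": -98},{"fingers": -0.3,"translation": [8.9,-4.4,0],"roll": -105},{"fingers": -0.3,"translation": [8.9,-4.4,0],"roll": -113},{"fingers": -0.3,"translation": [8.9,-4.4,0],"roll": -113},{"fingers": -0.3,"translation": [8.9,-4.4,0],"roll": -113}]}}

```text
clock: 13.4
eef_pos: [0.566, -0.1177, 0.1495]
tool_rot: [0.644, 0.765, 0.0, -0.0]
ft_force: [-1.0, 0.0, 0.2]
grip_width: 0.0555
```

```bash
python3 f.py;python3 - <<'E'
from h import *
c=cap("wrist","6");g=c["pixels"].astype(int).min(2)
S=np.array([.469,-.141]);print(proj(c,[[*S,.02],[*(S+[.0952,.02]),.015]]))
P=[]
for y in range(110,190,4):
    x=np.nonzero(g[y,215:300]>110)[0]+215
    if len(x): print(y,x.min(),x.max(),len(x),end=" | ");P.append(((x.min()+x.max())/2,y))
W=plane(c,P,.0145);k,b=np.polyfit(W[:,0],W[:,1],1);print("\nhandle yaw",np.degrees(np.arctan(k)),"offset at stud",k*S[0]+b-S[1],"Y at .564",k*.564+b,"res",np.abs(W[:,1]-k*W[:,0]-b).max())
save(c["pixels"],"w6",None,1.5)
E
```

```text
[ 0.566  -0.1177  0.1495] [-1.   0.   0.2] [-0.01 -0.01 -0.03] 0.055526793570784924 yaw 99.87471558784021 tau6 -0.2046641567721963 clock 13.4
[[247.12337917  75.69858971]
 [251.40020723 184.0965668 ]]
110 217 283 67 | 114 217 282 66 | 118 217 280 64 | 122 220 275 56 | 126 229 268 40 | 130 234 265 32 | 134 239 263 25 | 138 240 263 24 | 142 240 263 24 | 146 240 263 24 | 150 241 264 24 | 154 241 264 24 | 158 241 264 24 | 162 242 264 23 | 166 242 265 24 | 170 243 265 23 | 174 243 265 23 | 178 243 265 23 | 182 244 266 17 | 186 244 266 16 | 
handle yaw 14.76786507699551 offset at stud -0.0017386419465847125 Y at .564 -0.11769555200602583 res 0.0017476107816887798
```

View pics/w6.png

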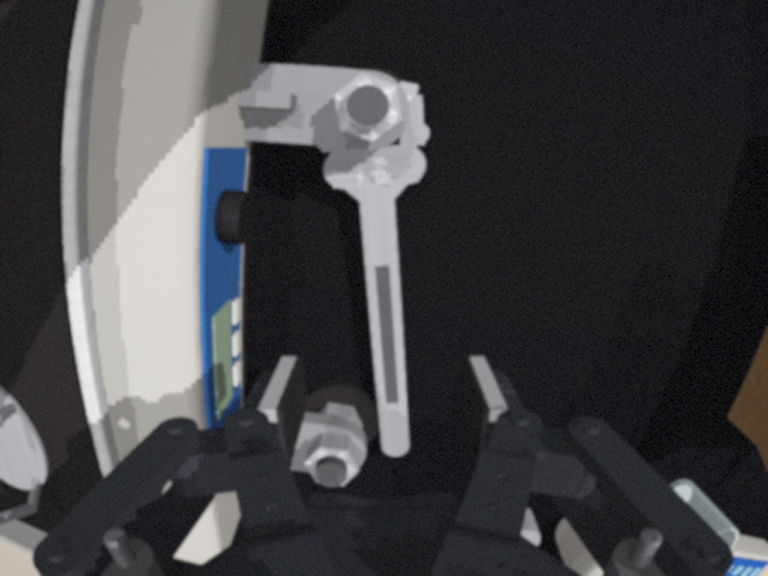

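```bash
python3 - <<'E'
from h import *
c=load("wrist","6");g=c["pixels"].astype(int).min(2)
P=[]
for y in range(138,200,2):
    x=np.nonzero(g[y,225:285]>110)[0]+225;P.append(((x.min()+x.max())/2,y))
W=plane(c,P,.0145);k,b=np.polyfit(W[:,0],W[:,1],1);a=np.arctan(k);S=np.array([.469,-.141]);print("yaw",np.degrees(a),"off",(k*S[0]+b-S[1])*np.cos(a),np.abs(W[:,1]-k*W[:,0]-b).max())
gp=np.array([.564,k*.564+b]);print(gp);shift([*gp,.021],a+np.pi/2)
N=plane(c,np.array([(340,83),(384,75),(397,105),(384,139),(345,133)])/1.5-.33,.06)[:,:2]
d=N-[.469,-.141];print("nut corners",np.degrees(np.arctan2(d[:,1],d[:,0]))%60,np.hypot(*d.T))
E
```

```text
yaw 13.914301697295269 off -0.000483824964864538 0.00044197802738327185
[ 0.564      -0.11796316]
shift cm [ 1.000e-02 -1.900e-01  1.285e+01] roll -4.064074961722554 q6 -0.377
nut corners [58.57576434 45.65091721 44.10326567 34.34805471 27.39370654] [0.0184405  0.01740482 0.01337046 0.01724688 0.01707266]
```

{"op": "play_rows", "data": {"motion": [{"fingers": -0.3,"translation": [0,-0.2,4],"roll": -4},{"fingers": -0.3,"translation": [0,-0.2,8],"roll": -4},{"fingers": -0.3,"translation": [0,-0.2,11],"roll": -4},{"fingers": -0.3,"translation": [0,-0.2,12.85],"roll": -4},{"fingers": -0.3,"translation": [0,-0.2,12.85],"roll": -4},{"fingers": 1,"translation": [0,-0.2,12.85],"roll": -4},{"fingers": 1,"translation": [0,-0.2,12.85],"roll": -4},{"fingers": 1,"translation": [0,-0.2,12.85],"roll": -4},{"fingers": 1,"translation": [0,-0.2,12.85],"roll": -4},{"fingers": 1,"translation": [0,-0.2,12.85],"roll": -4},{"fingers": 1,"translation": [0,-0.2,12.85],"roll": -4}]}}

```text
clock: 14.37
eef_pos: [0.5656, -0.1177, 0.0235]
tool_rot: [0.616, 0.788, 0.002, 0.001]
ft_force: [-1.6, 3.2, 6.7]
grip_width: 0.0175
```

```bash
python3 f.py; python3 st.py
```

```text
[ 0.5656 -0.1177  0.0235] [-1.6  3.2  6.7] [ 0.69  0.15 -0.06] 0.017473822584731572 yaw 104.0181427799031 tau6 -0.030420986004173756 clock 14.3667
tcp [ 0.5656 -0.1177  0.0235] handle yaw 14.02 clock 14.3667 q6 -0.451
jaw->stud in tool x,y mm 1.0365397269191368 -0.5497306691889337
```

{"op": "play_rows", "data": {"motion": [{"fingers": 1,"translation": [0,0.4,-0.15],"roll": 0},{"fingers": 1,"translation": [0,1,-0.2],"roll": 0},{"fingers": 1,"translation": [0,1.8,-0.2],"roll": 0},{"fingers": 1,"translation": [0,2.6,-0.2],"roll": 0},{"fingers": 1,"translation": [0,3.4,-0.2],"roll": 0},{"fingers": 1,"translation": [0,4.2,-0.2],"roll": 0},{"fingers": 1,"translation": [0,5,-0.2],"roll": 0},{"fingers": 1,"translation": [0.5,5.2,-0.2],"roll": 0}]}}

```text
clock: 15.03
eef_pos: [0.6156, -0.1012, 0.0231]
tool_rot: [0.616, 0.788, 0.0, 0.001]
ft_force: [0.8, -0.1, -3.3]
grip_width: 0.0179
```

```bash
python3 f.py; python3 - <<'E'
from h import *
# carton: hinge edges from top view inner rim corners -> centre & yaw
c=load("top","0")
# outer top corners? use flap hinge corners near/far from 800 px view
s=.64
L=plane(c,np.array([(232,260),(223,484)])*s,.054);Rr=plane(c,np.array([(311,262),(313,485)])*s,.05)
print(L.round(4),Rr.round(4))
F=plane(c,np.array([(244,268),(304,268),(304,480),(236,455)])*s,.0);print(F.round(4))
a=np.degrees(np.arctan2(*(L[0]-L[1])[1::-1])),np.degrees(np.arctan2(*(Rr[0]-Rr[1])[1::-1]));print(a)
E
```

```text
[ 0.6156 -0.1012  0.0231] [ 0.8 -0.1 -3.3] [-0.02 -0.18  0.01] 0.017937322899508786 yaw 103.97262791772832 tau6 -0.12213318608701229 clock 15.0333
[[0.6494 0.3563 0.054 ]
 [0.3398 0.3629 0.054 ]] [[0.6467 0.2453 0.05  ]
 [0.3377 0.2398 0.05  ]]
[[0.6444 0.351  0.    ]
 [0.6441 0.2622 0.    ]
 [0.3368 0.2591 0.    ]
 [0.3723 0.3579 0.    ]]
(np.float64(-1.218211860186511), np.float64(1.0304116440331135))
```

{"op": "play_rows", "data": {"motion": [{"fingers": 1,"translation": [0.5,5.2,-3],"roll": 0},{"fingers": 1,"translation": [0.5,0.3,-3],"roll": 0}]}}

```text
clock: 15.2
eef_pos: [0.6313, -0.0931, 0.0515]
tool_rot: [0.614, 0.789, 0.005, 0.006]
ft_force: [8.5, -1.3, -0.4]
grip_width: 0.0171
```

{"op": "play_rows", "data": {"motion": [{"fingers": 1,"translation": [0,0,-3],"roll": 0},{"fingers": 1,"translation": [0,0,-7],"roll": 0},{"fingers": 1,"translation": [0,0,-11],"roll": 0}]}}

```text
clock: 15.45
eef_pos: [0.613, -0.0946, 0.1616]
tool_rot: [0.616, 0.788, -0.002, -0.003]
ft_force: [2.0, 0.8, -1.8]
grip_width: 0.0179
```

```bash
python3 f.py; python3 -c "
from h import *
shift([.4805,.301,.17],np.radians(89))"
```

```text
[ 0.613  -0.0946  0.1616] [ 2.   0.8 -1.8] [-0.03 -0.29 -0.02] 0.01786994059828635 yaw 104.00236355128199 tau6 0.0014582245785277337 clock 15.45
shift cm [41.6  -3.29 -0.73] roll 15.002363551281995 q6 -0.398
```

{"op": "play_rows", "data": {"motion": [{"fingers": 1,"translation": [3,-1,-0.8],"roll": 0},{"fingers": 1,"translation": [7,-2,-0.8],"roll": 2},{"fingers": 1,"translation": [11,-3.3,-0.8],"roll": 4},{"fingers": 1,"translation": [15,-3.3,-0.8],"roll": 6},{"fingers": 1,"translation": [19,-3.3,-0.8],"roll": 8},{"fingers": 1,"translation": [23,-3.3,-0.8],"roll": 10},{"fingers": 1,"translation": [27,-3.3,-0.8],"roll": 12},{"fingers": 1,"translation": [31,-3.3,-0.8],"roll": 14},{"fingers": 1,"translation": [35,-3.3,-0.8],"roll": 15},{"fingers": 1,"translation": [38.5,-3.3,-0.8],"roll": 15},{"fingers": 1,"translation": [41,-3.3,-0.8],"roll": 15},{"fingers": 1,"translation": [41.6,-3.3,-0.8],"roll": 15},{"fingers": 1,"translation": [41.6,-3.3,-0.8],"roll": 15},{"fingers": 1,"translation": [41.6,-3.3,-0.8],"roll": 15}]}}

```text
clock: 16.62
eef_pos: [0.482, 0.3004, 0.1709]
tool_rot: [0.713, 0.701, -0.0, 0.0]
ft_force: [-0.9, 0.2, -2.8]
grip_width: 0.018
```

```bash
python3 f.py; python3 - <<'E'
from h import *
c=cap("wrist","7");t=cap("top","7")
a=np.zeros((576,800,3),np.uint8);I=c["pixels"].copy()
for P in ([.6445,.245,.05],[.3425,.245,.05],[.3425,.357,.05],[.6445,.357,.05]):
    q=proj(c,P)[0];cv2.circle(I,tuple(int(v) for v in q),3,(255,0,0),1)
save(I,"w7",None,1.5)
E
```

```text
[0.482  0.3004 0.1709] [-0.9  0.2 -2.8] [-0.03 -0.07 -0.  ] 0.017954337954020905 yaw 89.05321426394173 tau6 0.012537158327177167 clock 16.6167
```

View pics/w7.png

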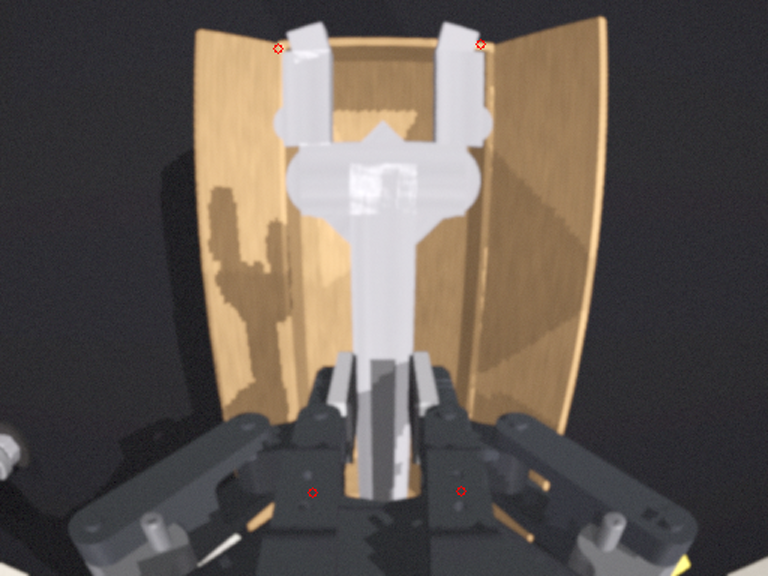

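{"op": "play_rows", "data": {"motion": [{"fingers": 1,"translation": [0.3,0,3],"roll": 0},{"fingers": 1,"translation": [0.3,0,7],"roll": 0},{"fingers": 1,"translation": [0.3,0,10],"roll": 0},{"fingers": 1,"translation": [0.3,0,12.5],"roll": 0},{"fingers": 1,"translation": [0.3,0,14],"roll": 0},{"fingers": 1,"translation": [0.3,0,14.4],"roll": 0},{"fingers": 1,"translation": [0.3,0,14.4],"roll": 0},{"fingers": 0.4,"translation": [0.3,0,14.4],"roll": 0},{"fingers": 0,"translation": [0.3,0,14.4],"roll": 0},{"fingers": 0,"translation": [0.3,0,14.4],"roll": 0},{"fingers": 0,"translation": [0.3,0,14.4],"roll": 0},{"fingers": 0,"translation": [0.3,0,12.5],"roll": 0},{"fingers": 0,"translation": [0.3,0,9],"roll": 0},{"fingers": 0.5,"translation": [0.3,0,5],"roll": 0},{"fingers": 1,"translation": [0.3,0,1],"roll": 0},{"fingers": 1,"translation": [0.3,0,-1],"roll": 0},{"fingers": 1,"translation": [0.3,0,-1],"roll": 0}]}}

```text
clock: 18.13
eef_pos: [0.4857, 0.3057, 0.1889]
tool_rot: [0.713, 0.701, 0.007, 0.001]
ft_force: [0.5, 0.0, 0.5]
grip_width: 0.0001
```

```bash
python3 f.py; python3 - <<'E'
from h import *
c=cap("wrist","8");g=c["pixels"].astype(int);m=(g.min(2)>120)&(g.max(2)-g.min(2)<30)
# spanner pixels
n,l,s,ce=cv2.connectedComponentsWithStats(m.astype(np.uint8));i=[k for k in range(1,n) if s[k,4]>300]
for k in i: print(s[k],ce[k].round(1))
w=plane(c,[(255,60)],.014);print(w)
for P in ([.366,.304,.014],[.623,.304,.014]): print(proj(c,P))
save(c["pixels"],"w8",None,1.5)
E
```

```text
[0.4857 0.3057 0.1889] [0.5 0.  0.5] [-0.01 -0.    0.02] 0.00014329777119469425 yaw 89.01690216082679 tau6 0.00024358730115636718 clock 18.1333
[ 218   57   66  221 5322] [251.  149.9]
[  0 281  15  30 331] [  5.6 294.4]
[ 375  340   65   44 1216] [404.5 368. ]
[455 360  57  24 678] [492.1 375.7]
[  0 368  39  16 332] [ 13.3 378.1]
[[0.36825489 0.30937695 0.014     ]]
[[249.52819534  57.91490914]]
[[254.14365011 282.6534426 ]]
```

{"op": "play_rows", "data": {"motion": [{"fingers": 1,"translation": [-4,0,0],"roll": 0},{"fingers": 1,"translation": [-8,0,0],"roll": 0},{"fingers": 1,"translation": [-12,0,0],"roll": 0},{"fingers": 1,"translation": [-14,0,0],"roll": 0},{"fingers": 1,"translation": [-14.2,0,3],"roll": 0},{"fingers": 1,"translation": [-14.2,0,7],"roll": 0},{"fingers": 1,"translation": [-14.2,0,10],"roll": 0},{"fingers": 1,"translation": [-14,0,10],"roll": 0},{"fingers": 1,"translation": [-12.5,0,10],"roll": 0},{"fingers": 1,"translation": [-11,0,10],"roll": 0},{"fingers": 1,"translation": [-9.5,0,10],"roll": 0},{"fingers": 1,"translation": [-8,0,10],"roll": 0},{"fingers": 1,"translation": [-6.5,0,10],"roll": 0},{"fingers": 1,"translation": [-5,0,10],"roll": 0},{"fingers": 1,"translation": [-3.8,0,10],"roll": 0},{"fingers": 1,"translation": [-3.3,0,10.3],"roll": 0},{"fingers": 1,"translation": [-3,0,11],"roll": 0},{"fingers": 1,"translation": [-3,0,11.5],"roll": 0},{"fingers": 1,"translation": [-3,0,11.7],"roll": 0},{"fingers": 1,"translation": [-3,0,11.7],"roll": 0}]}}

```text
clock: 19.85
eef_pos: [0.4822, 0.2748, 0.0673]
tool_rot: [0.713, 0.701, 0.002, -0.001]
ft_force: [-6.1, 0.6, 19.9]
grip_width: -0.0001
```

```bash
python3 f.py; python3 - <<'E'
from h import *
t=cap("top","9");s=cap("scene","9")
a=np.zeros((384,768,3),np.uint8)
A=cv2.resize(t["pixels"][120:350,90:320],(384,384));B=cv2.resize(s["pixels"][80:260,280:460],(384,384))
save(np.hstack([A,B]),"chk9")
E
```

```text
[0.4822 0.2748 0.0673] [-6.1  0.6 19.9] [0.17 1.34 0.01] -9.738733619546728e-05 yaw 89.0241307890402 tau6 0.0028520693740574643 clock 19.85
```

{"op": "play_rows", "data": {"motion": [{"fingers": 1,"translation": [0,0,-3],"roll": 0},{"fingers": 1,"translation": [0,0,-7],"roll": 0},{"fingers": 1,"translation": [0,0,-11],"roll": 0},{"fingers": 1,"translation": [1,0,-12.2],"roll": 0},{"fingers": 1,"translation": [5,0,-12.2],"roll": 0},{"fingers": 1,"translation": [9,0,-12.2],"roll": 0},{"fingers": 1,"translation": [13,0,-12.2],"roll": 0},{"fingers": 1,"translation": [17,0,-12.2],"roll": 0},{"fingers": 1,"translation": [17.2,0,-12.2],"roll": 0},{"fingers": 1,"translation": [17.2,0,-9],"roll": 0},{"fingers": 1,"translation": [17.2,0,-6],"roll": 0},{"fingers": 1,"translation": [17.2,0,-4.2],"roll": 0},{"fingers": 1,"translation": [17,0,-4.2],"roll": 0}]}}

```text
clock: 21.03
eef_pos: [0.4817, 0.4402, 0.0994]
tool_rot: [0.713, 0.701, -0.006, -0.0]
ft_force: [-2.1, -1.3, -0.9]
grip_width: -0.0
```

```bash
python3 f.py
```

```text
[0.4817 0.4402 0.0994] [-2.1 -1.3 -0.9] [-0.02  0.03 -0.04] -2.7857604779190338e-05 yaw 88.99731136180202 tau6 0.037076108856126666 clock 21.0333
```

{"op": "play_rows", "data": {"motion": [{"fingers": 1,"translation": [-1.5,0,0],"roll": 0},{"fingers": 1,"translation": [-3,0,0],"roll": 0},{"fingers": 1,"translation": [-4.5,0,0],"roll": 0},{"fingers": 1,"translation": [-6,0,0],"roll": 0},{"fingers": 1,"translation": [-7.5,0,0],"roll": 0},{"fingers": 1,"translation": [-9,0,0],"roll": 0},{"fingers": 1,"translation": [-10.5,0,0],"roll": 0},{"fingers": 1,"translation": [-12,0,0],"roll": 0},{"fingers": 1,"translation": [-13,0,0.5],"roll": 0},{"fingers": 1,"translation": [-13,0,1.5],"roll": 0},{"fingers": 1,"translation": [-13,0,2.5],"roll": 0},{"fingers": 1,"translation": [-13,0,3.3],"roll": 0},{"fingers": 1,"translation": [-13,0,3.8],"roll": 0},{"fingers": 1,"translation": [-13,0,3.8],"roll": 0},{"fingers": 1,"translation": [-13,0,3.8],"roll": 0}]}}

```text
clock: 22.28
eef_pos: [0.4824, 0.3135, 0.0712]
tool_rot: [0.713, 0.701, 0.0, 0.001]
ft_force: [-7.2, -6.8, 25.1]
grip_width: 0.0002
```

```bash
python3 f.py
```

```text
[0.4824 0.3135 0.0712] [-7.2 -6.8 25.1] [-1.53  1.5   0.01] 0.0001656274901012448 yaw 89.03714402821166 tau6 -0.0024488869530614465 clock 22.2833
```

Tip at 57 mm with 25 N: the wide flap sits on the narrow one. Raise and check.

{"op": "play_rows", "data": {"motion": [{"fingers": 1,"translation": [0,0,-2],"roll": 0},{"fingers": 1,"translation": [0,0,-5],"roll": 0},{"fingers": 1,"translation": [0,-4,-9],"roll": 0},{"fingers": 1,"translation": [-3,-8,-13],"roll": 0},{"fingers": 1,"translation": [-7,-12,-16],"roll": 0},{"fingers": 1,"translation": [-11,-16,-16],"roll": 0},{"fingers": 1,"translation": [-15,-18,-16],"roll": 0},{"fingers": 1,"translation": [-15,-18,-16],"roll": 0},{"fingers": 1,"translation": [-15,-18,-16],"roll": 0}]}}

```text
clock: 23.03
eef_pos: [0.297, 0.165, 0.2277]
tool_rot: [0.713, 0.701, -0.001, -0.0]
ft_force: [-0.5, -0.7, 0.3]
grip_width: -0.0003
```

```bash
python3 f.py; python3 - <<'E'
from h import *
t=cap("top","10");s=cap("scene","10")
A=cv2.resize(t["pixels"][90:320,110:420],(539,400));B=cv2.resize(s["pixels"][80:280,280:410],(260,400))
save(np.hstack([A,B]),"chk10")
E
```

```text
[0.297  0.165  0.2277] [-0.5 -0.7  0.3] [ 0.04 -0.    0.02] -0.00033383602490682916 yaw 89.08185833481325 tau6 0.1967539032921195 clock 23.0333
```

View pics/chk10.png

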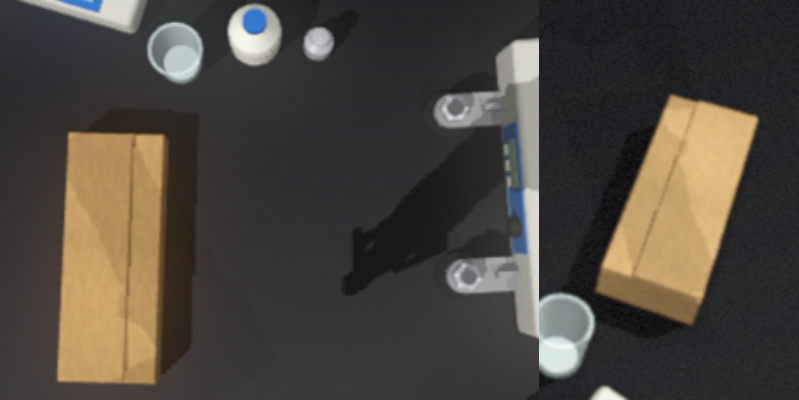

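```bash
python3 -c "
from workcell import bot
print(bot.job_done())"
```

```text
the job is handed in; nothing more can be done
None
```

I handed the job in at about 23 s of the 72 s allowed. Every step looked complete, but the job gave no verdict, so the joint values below are inferred.

- **Locknut:** I fitted the spanner onto the near foot's hex collar, with its handle outside the far foot. I then turned the nut about 83° clockwise. The torque rose from 0.26 N m to 2.35 N m, well above the 0.45 N m needed to turn the nut, so I took it as hard down.
- **Stud:** After tightening, the spanner handle had moved from about 15.7° to 13.9°. I take that as the stud turning only a few degrees, well under the 25° limit.
- **Spanner in the carton:** I pulled it off the collar, laid it in the carton and let go. A wrist-camera check then agreed with it lying on the carton floor.
- **Flaps:** I folded the narrow flap first, then the wide one. The fingertips stopped at 53 mm and 57 mm with 20–25 N, and the last picture shows both flaps lying flat.
- **Bystanders:** In the last picture the weight, bottle and beaker stand where they were, by eye only.

**Doubts:**
- I did not measure the final nut angle directly. My reading of the nut's corners in the picture after tightening was too scattered to use.
- I wrote one move with a wrong offset after pulling the spanner off the collar. It shifted the held spanner about 20 mm sideways in free air, with a brief 8.5 N force reading and no sign of contact.

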